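Set the rod marking gauge and stamp the rod

TASK

On the rod marking gauge, roll the knurled brass thumbwheel with a fingertip until the carriage's red pointer stands level with the green clip on the scale (not the white one), without pushing the carriage itself. Then press the carriage's pedal fully down to its stop and hold it there for a moment, so that its nose marks the glass rod beneath, and let it spring back up. Leave the pointer at the green clip, the rod lying in its groove and the other things on the bench where they are.

Things in the scene. Friction and masses are not known exactly. Their poses are not given: they have to be found in the camera images.
- gauge: rod marking gauge on a grey bed 126 (x) by 260 (y) by 12 mm, fixed to the bench; origin at bench level, 3 mm in front of its centre. x points from front (wheel) to back (pedal), y along scale and rod, z up. Black wheel housing x -58..-18, y -36..36, top z 46 mm; dark scale bar x -13..-3, top z 44; carriage on guide bars at x 13; rod in a groove at x 40
- wheel_top (a point): highest point of the thumbwheel's rim, 54 mm above the bench, at gauge x -38 mm, y 0; does not move as the wheel turns. The brass wheel has radius 24 mm and is 12 mm wide, its axle lies along gauge x, and its rim stands 8 mm out of the housing's slot (over 36 mm along gauge y)
- thumbwheel (a joint): turn of the thumbwheel in rad, about -2.6 to 2.6; grows as the top of the rim is rolled toward gauge +y. It moves the carriage 15 mm per rad the same way as the top of the rim. It stays where it is left; about 2 to 3 N along the rim turn it, so a fingertip pressed on the rim with 6 to 12 N and drawn along gauge y rolls it without slip
- carriage: the blue carriage (22 by 40 mm, top of its block 42 mm above the bench) that carries pointer and pedal and slides along gauge y, 39 mm either way from mid scale; geared to the thumbwheel. Origin at its block's centre, axes as the gauge's
- pointer (a point): tip of the red pointer (2 mm wide) on the carriage, 48 mm above the bench, just over the scale bar
- clip_green: the green clip on the scale bar, the target: 13 by 6 (along the scale) by 12 mm, fixed for the job. Origin on its centre line, axes as the gauge's. The pointer is level with it when the pointer's y in the clip's frame is 0; the clip reaches 3 mm to either side
- clip_white: the white clip on the scale bar, same size, belongs to another order; the pointer starts between the two clips
- pedal (a joint): spring pedal hinged on the carriage, in rad: 0 up, 0.25 fully down at its stop; springs back when let go
- pedal_pad (a point): centre of the top face of the pedal's black rubber pad, 24 mm (gauge x) by 36 mm (gauge y), 66 mm above the bench when up; moves with the carriage. It swings about a hinge 46 mm nearer the front (along gauge -x), at 60 mm height; at its stop the pad's centre has gone down 11.5 mm; about 2 N start it and 7 N hold it at the stop
- rod_center (a point): centre of the loose red-pink glass rod, 10 mm thick and 200 mm long, lying along gauge y in a groove (12 mm wide, 6 mm deep) under the pedal's nose, its axis 25 mm above the bench
- tumbler_amber_center (a point): centre (41 mm up) of the amber tumbler, 62 mm wide and 82 mm high; bystander
- tumbler_clear_center (a point): centre (35 mm up) of the clear tumbler, 56 mm wide and 70 mm high; bystander
- pigment_jar3_center (a point): centre (44 mm up) of the ochre jar with black lid, 54 mm wide and 88 mm high; bystander
- cork_big_center (a point): centre (16 mm up) of the big cork, 33 mm wide and 32 mm high; bystander

How it is judged:
By the outcome, as a careful person would: the job done as asked, in the order asked, and still so for the second after the job is handed in, with the robot touching nothing.
It also fails if it takes over 45 s, if anything falls off the work surface, if the arm or the gripper's body presses on something with over 40 N, if the wrist force passes 120 N, or if a joint passes its speed limit or range.

ROBOT

A 7-joint arm with a two-finger parallel gripper is mounted at the origin on a cart in front of the work surface, level with it; the furniture and walls round the work are solid. World frame = base frame: x ahead of the robot, y to its left, z up, the work surface at z = 0. Lengths are in m, angles in rad, forces in N, time in s.
With the tool pointing down it reaches from about 0.425 to 0.925 m from the base axis. Payload 6.8 kg.
Tool frame: the origin (TCP) lies at the centre of the arm's flange, where the gripper is bolted on; the fingertips stand 173 mm ahead of it and the grasp point (between the pads) lies 155 mm ahead of it (finger_overhang is the distance from the TCP to the fingertips, in m); y points along the fingers, z is the direction in which the jaws open and shut, and the axes are right-handed (so a half turn about y gives the same grasp; the last joint's range is limited). The gripper opens to 85 mm and grips with 20 to 120 N. Pads are 22 mm wide; open, the fingers measure 114 mm over their backs; the gripper's body (76 mm by 85 mm) begins 54 mm behind the grasp point. The pads swing forward as they close: fully open they stand 13 mm farther back than shut.
Start: joints at [0.994, 0.477, 0.022, 1.555, -0.011, 1.109, -0.083], TCP at [0.305, -0.602, 0.405] pointing down, gripper open.
Joint ranges: [-2.96, 2.96], [-0.34, 2.1], [-1.41, 1.46], [0.24, 2.44], [-1.37, 4.51], [0.17, 1.92], [-2.96, 2.96]. Speed limits (rad/s): [2.39, 2.39, 3.14, 3.14, 3.14, 3.14, 3.14].

INTERFACE

Orientations are given as a rotation vector (axis times angle).
In Python, from bench import get_obs, grab_frame, hand_in, finger_overhang gives the robot as it stands. The module is installed in compiled form; this text tells all that it offers.
- The arm moves only by the shell command python3 -m jog 'ROWS' [FORCE]. ROWS is JSON, a list of rows, each a list of 3 entries, a list of its own where there are three numbers: the shift along the tool's x, y, z in cm, then the turn about the tool's y in rad, then the gripper command: -1 is fully open, 1 is shut, values between are in proportion. In form: [[[x, y, z], twist, gripper], ...]. A call has 1 to 10 rows; each row is the pose to reach, as a shift and turn from the pose commanded when the call began, along the tool's axes at that moment; what a row does not reach only later rows make up. A row lasts 1/8 s, in which the tool goes at most 62.5 mm and 10.7 degrees, less where a joint would pass 70% of its speed; a pose out of reach is approached as far as the arm can. A call with a gripper value outside its range is refused whole. The fingers move at their own pace and stop on an object; FORCE is the grip in N (left out, the last holds). Time passes only in rows, so rows that repeat a pose let the fingers close. It gives the time, the measured TCP pose, the force and the opening at its end, in the units of the state.
- get_obs(): the state, without advancing time (a new reading comes with each control period).
- grab_frame(name): name is "side" or "top" or "wrist"; returns a dict with "image" (480x640x3 uint8, blue, green, red), "fx", "fy", "cx", "cy" (pixels), "origin" and "rotation" of the camera in the world. Camera axes: x right, y up, looking along -z (the intrinsics and any distortion apply to the point x, -y, -z); pixel columns grow to the right and rows downward; lengths in m; the calibration is good to about 2 mm. A picture is of the moment at which its call begins. There is no depth.
- hand_in(): hands the job in, once; it reports no verdict.
The state is a dict: "clock": time; "joints": joint angles; "qvel": joint speeds; "tau": joint torques, N m; "tcp_pos": TCP position; "orientation": TCP orientation; "contact_force": force on the tool from outside, world axes, zero at the start; "moment": the same for the moment, N m; "grip_width": finger opening in m.
Only numpy, scipy, OpenCV 4.12 (cv2) and the standard library are available. Lean on these libraries where they do the work, as an engineer would, in place of code of your own. Each camera call takes 0.05 s, during which the arm holds its last target.

## Working session

There is one attempt and no reset: what is moved stays moved. The work goes in short steps, Python scripts to look and compute and a shell command to move; the robot and the scene stay as the last step left them, time stands still between calls to the robot, and variables do not carry over. Pictures are saved under pics/ and viewed, and the job is handed in when it is done.

```bash
mkdir -p pics
python3 - <<'E'
from bench import *
import cv2
print(get_obs()); print(finger_overhang)
for n in ["side","top","wrist"]:
    f=grab_frame(n); cv2.imwrite(f"pics/{n}0.png",f["image"]); print(n,{k:v for k,v in f.items() if k!="image"})
E
```

```text
{'clock': 0.0, 'joints': array([ 0.99389627,  0.47781555,  0.02232925,  1.55645352, -0.01146549,
        1.10930049, -0.08312409]), 'qvel': array([-1.32429093e-04,  6.81755742e-04, -3.70673109e-04,  8.48754081e-06,
        4.71293713e-04, -9.72505396e-04, -9.28094645e-04]), 'tau': array([ 1.45983438e-03, -5.96441031e+01,  1.60862993e+00, -2.81194228e+01,
        1.25808595e-02,  9.37874982e-03,  1.21972380e-05]), 'tcp_pos': array([ 0.30486017, -0.60192506,  0.403714  ]), 'orientation': array([-0.46878238,  1.96235354, -1.95881994]), 'contact_force': array([-0.83468607,  1.09109141, -0.22497773]), 'moment': array([-0.0419434 ,  0.01548404, -0.03132536]), 'grip_width': 0.0855597081368228}
0.1734
side {'fx': 581.0626071926055, 'fy': 581.0626071926055, 'cx': 328.93823857140904, 'cy': 240.95491428399384, 'origin': array([ 0.09086383, -1.10978675,  0.54664237]), 'rotation': array([ 1.1596405 , -0.21855468, -0.35536945])}
top {'fx': 482.93410959381384, 'fy': 482.93410959381384, 'cx': 321.8784992022096, 'cy': 243.94936542171817, 'origin': array([ 0.40713709, -0.07575165,  0.91087888]), 'rotation': array([ 0.04513278, -0.07362765, -1.57456605])}
wrist {'fx': 414.66669410757163, 'fy': 414.66669410757163, 'cx': 324.95639060279143, 'cy': 242.94284479799234, 'origin': array([ 0.37431838, -0.56596726,  0.37251613]), 'rotation': array([-0.28083217,  0.17418063, -1.09223551])}
```

View pics/top0.png

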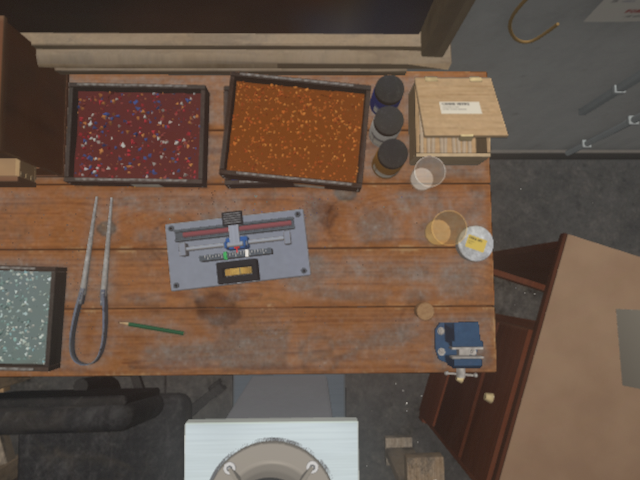

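View pics/side0.png

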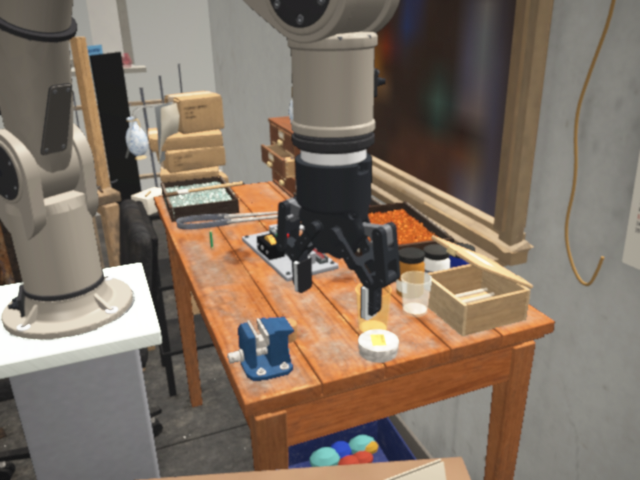

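View pics/wrist0.png

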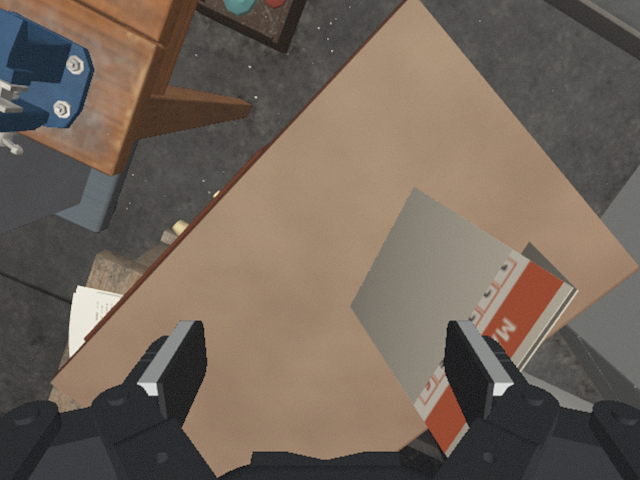

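The top view shows the gauge around (237,250), with the green clip near (226,256), the white one near (247,253) and the pedal pad near (232,217). I'll enlarge it.

```bash
cat > h.py <<'E'
import numpy as np,cv2
from scipy.spatial.transform import Rotation as R
from bench import *
def proj(f,P):
    p=R.from_rotvec(f["rotation"]).inv().apply(np.atleast_2d(P)-f["origin"])
    return np.c_[f["cx"]+f["fx"]*p[:,0]/-p[:,2], f["cy"]-f["fy"]*p[:,1]/-p[:,2]]
def back(f,uv,z):
    uv=np.atleast_2d(uv); d=np.c_[(uv[:,0]-f["cx"])/f["fx"],-(uv[:,1]-f["cy"])/f["fy"],-np.ones(len(uv))]
    d=R.from_rotvec(f["rotation"]).apply(d); z=np.broadcast_to(z,len(uv))
    return f["origin"]+d*((z-f["origin"][2])/d[:,2])[:,None]
def crop(f,u0,v0,u1,v1,s,name):
    im=cv2.resize(f["image"][v0:v1,u0:u1],None,fx=s,fy=s,interpolation=cv2.INTER_CUBIC); cv2.imwrite(name,im)
E
python3 - <<'E'
from h import *
f=grab_frame("top"); crop(f,160,200,320,300,5,"pics/topc.png")
# corners bed guess
print(back(f,[[166,224],[303,210],[310,270],[174,290]],.012))
E
```

```text
[[ 0.51355419  0.19784376  0.012     ]
 [ 0.53915272 -0.05716412  0.012     ]
 [ 0.42669014 -0.06990103  0.012     ]
 [ 0.39110015  0.18086204  0.012     ]]
```

View pics/topc.png

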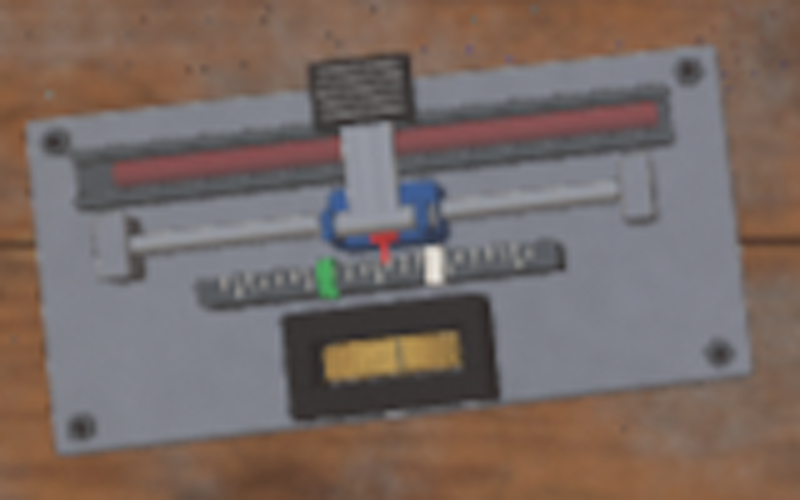

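```bash
cat >> h.py <<'E'
from scipy.optimize import least_squares
def gp(p,P): # gauge->world, p=x,y,yaw
    c,s=np.cos(p[2]),np.sin(p[2]); P=np.atleast_2d(P).astype(float)
    return np.c_[p[0]+c*P[:,0]-s*P[:,1],p[1]+s*P[:,0]+c*P[:,1],P[:,2]]
def ginv(p,W):
    W=np.atleast_2d(W)-[p[0],p[1],0]; c,s=np.cos(p[2]),np.sin(p[2])
    return np.c_[c*W[:,0]+s*W[:,1],-s*W[:,0]+c*W[:,1],W[:,2]]
E
python3 - <<'E'
from h import *
f=grab_frame("top")
c=lambda a: np.array(a)/5.+[160,200]-.4
uv=c([[27,122],[714,45],[752,373],[57,453]])
G=np.array([[66,130,12],[66,-130,12],[-60,-130,12],[-60,130,12]])/1000
r=least_squares(lambda p:(proj(f,gp(p,G))-uv).ravel(),[.46,.06,0]); print(r.x,r.fun.round(2))
p=r.x; np.save("p.npy",p)
pts=dict(pointer=(385,262,.048),green=(327,278,.05),greenlo=(327,278,.047),white=(434,264,.05),wheelL=(323,363,.048),wheelR=(462,350,.048),pad=(361,88,.066),houseTL=(282,316,.046),houseTR=(488,294,.046),houseBR=(498,398,.046),houseBL=(292,420,.046))
for k,(u,v,z) in pts.items(): print(k,(1000*ginv(p,back(f,c([[u,v]]),z)))[0].round(1))
o=get_obs(); M=R.from_rotvec(o["orientation"]).as_matrix(); print(M.round(3))
print("wheel top",gp(p,[[-.038,0,.054]]))
E
```

```text
[0.46331459 0.06468752 0.10971287] [-0.76 -0.6   0.67 -0.71  0.66  0.53 -0.55  0.72]
pointer [-5.1 -3.5 48. ]
green [-8.6 17.2 50. ]
greenlo [-8.4 17.8 47. ]
white [ -7.9 -21.   50. ]
wheelL [-38.4  22.   48. ]
wheelR [-39.4 -27.4  48. ]
pad [55.4 -4.1 66. ]
houseTL [-20.   35.2  46. ]
houseTR [-20.5 -38.5  46. ]
houseBR [-57.8 -38.1  46. ]
houseBL [-57.2  35.3  46. ]
[[-0.892 -0.     0.452]
 [-0.452  0.001 -0.892]
 [ 0.    -1.    -0.001]]
wheel top [[0.42554306 0.06052679 0.054     ]]
```

```bash
python3 -m jog '[[[-4,0,-3],-0.1,1],[[-9,0,-6],-0.22,1],[[-14,0,-9.5],-0.35,1],[[-19,0,-13],-0.48,1],[[-24,0,-17],-0.6,1],[[-29,0,-22],-0.72,1],[[-33,0,-27],-0.84,1],[[-36,0,-33],-0.96,1],[[-38,2,-39],-1.08,1],[[-39,4,-45],-1.21,1]]' 30
```

```text
clock: 1.5
tcp_pos: [0.4545, -0.0406, 0.3708]
orientation: [-1.259, 1.124, -1.127]
contact_force: [1.3, 0.9, -0.9]
grip_width: -0.0001
```

Run:
```python
from h import *
o=get_obs(); print(o["clock"],o["tcp_pos"],o["joints"].round(3),o["qvel"].round(2),o["contact_force"],o["grip_width"]); M=R.from_rotvec(o["orientation"]).as_matrix(); print(M.round(3))
p=np.load("p.npy"); t=gp(p,[[-.038,.0015-.003,.054+.1734]])[0]; print("to wheel top, tool cm",M.T@(t-o["tcp_pos"])*100)
```

```text
1.5 [ 0.45446573 -0.04063123  0.37082741] [ 0.391  0.192 -0.486  2.069  0.114  0.903 -0.045] [-0.52 -0.08 -0.48  0.55  0.09 -0.42 -0.04] [ 1.29631673  0.94722083 -0.9463838 ] -0.00010209533758676569
[[ 0.113  0.002  0.994]
 [-0.994  0.     0.113]
 [ 0.    -1.     0.002]]
to wheel top, tool cm [-10.22914629  14.33729431  -1.76817503]
```

```bash
python3 -m jog '[[[-5,0,-1],0,1],[[-9.5,3,-1.8],0,1],[[-9.5,4,-1.8],0,1],[[-9.5,4,-1.8],0,1],[[-9.5,4,-1.8],0,1]]'
python3 - <<'E'
from h import *
o=get_obs(); print(o["clock"],o["tcp_pos"],o["joints"].round(3),o["contact_force"]); M=R.from_rotvec(o["orientation"]).as_matrix(); print(M.round(3))
f=grab_frame("wrist"); cv2.imwrite("pics/w1.png",f["image"])
f=grab_frame("top"); crop(f,160,180,320,300,5,"pics/t1.png")
E
```

```text
clock: 2.12
tcp_pos: [0.427, 0.0485, 0.3311]
orientation: [-1.257, 1.13, -1.132]
contact_force: [0.4, 0.1, 0.3]
grip_width: 0.0003
2.125 [0.4270037  0.04854121 0.33110401] [ 0.239  0.216 -0.551  2.159  0.157  0.803 -0.306] [0.40293618 0.10393266 0.29982109]
[[ 0.105  0.001  0.994]
 [-0.994 -0.     0.105]
 [ 0.    -1.     0.001]]
```

View pics/w1.png

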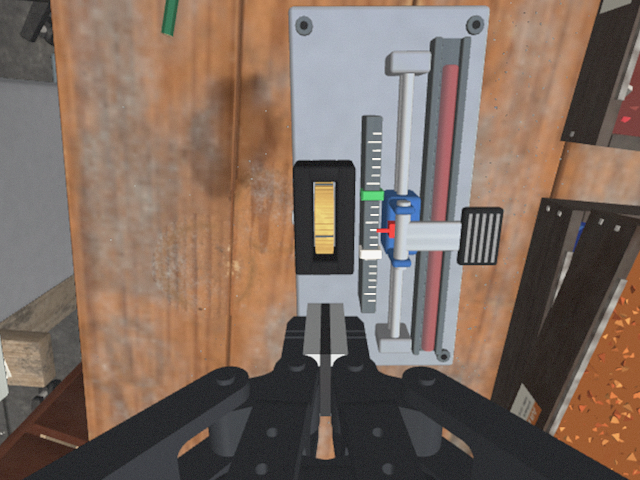

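View pics/t1.png

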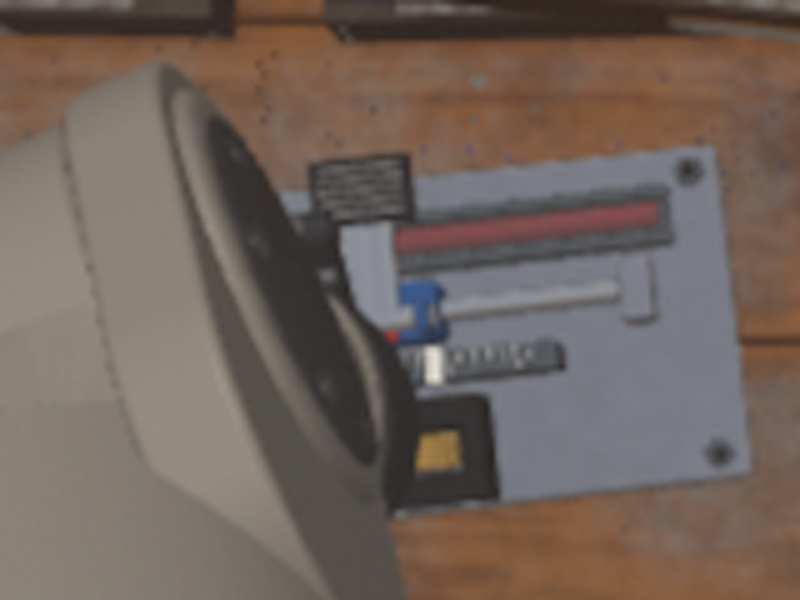

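The wrist view shows the whole gauge. The green clip is at about (372,196), the pointer tip at (377,231), the white clip at (371,255), the wheel at (324,218) and the fingertips at (326,305).

Run:
```python
from h import *
f=grab_frame("wrist"); crop(f,285,150,445,300,5,"pics/w1c.png"); print(proj(f,get_obs()["tcp_pos"]-[0,0,.1734]))
np.savez("w1.npz",**f)
```

```text
[[327.21012488 324.70280101]]
```

View pics/w1c.png

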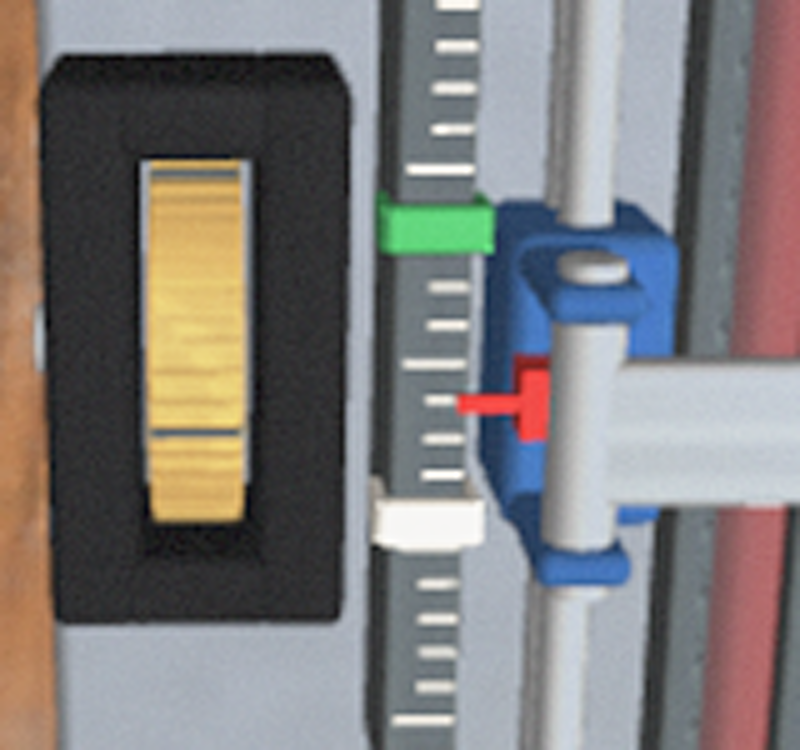

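Run:
```python
from h import *
f=dict(np.load("w1.npz")); 
uv=np.array([[291,7],[489,8],[454,363]]); G=np.array([[-60,130,12],[66,130,12],[66,-130,12]])/1000
r=least_squares(lambda p:(proj(f,gp(p,G))-uv).ravel(),[.46,.06,.1]); p=r.x; print(p,r.fun.round(2))
c=lambda a: np.array(a)/5.+[285,150]-.4
for k,(u,v,z) in dict(pointer=(458,403,.048),green=(437,229,.048),white=(428,522,.048),hT=(195,95,.046),hB=(195,622,.046),hL=(46,340,.046),hR=(347,340,.046),wl=(148,340,.054),wr=(246,340,.054)).items():
    print(k,(1000*ginv(p,back(f,c([[u,v]]),z)))[0].round(1))
for z in(.047,.05):print((1000*ginv(p,back(f,c([[437,229]]),z)))[0].round(1))
# clip width check, at edges
print([(1000*ginv(p,back(f,c([[437,v]]),z)))[0,1].round(2) for z in (.046,.05) for v in (205,252)])
print(gp(p,[[-.038,0,.054]]),gp(np.load("p.npy"),[[-.038,-.0015,.054]]), ginv(p,get_obs()["tcp_pos"]))
```

```text
[0.46285395 0.06160284 0.11181698] [-3.34 -0.01  3.26 -2.32  0.11  4.81]
pointer [-5.5 -3.  48. ]
green [-8.8 19.3 48. ]
white [ -8.8 -18.9  48. ]
hT [-38.5  35.7  46. ]
hB [-39.  -33.5  46. ]
hL [-57.5   5.   46. ]
hR [-19.5   4.8  46. ]
wl [-44.4   7.   54. ]
wr [-32.4   6.9  54. ]
[-8.7 19.1 47. ]
[-9.  19.7 50. ]
[np.float64(21.94), np.float64(16.03), np.float64(22.71), np.float64(16.89)]
[[0.42509126 0.05736264 0.054     ]] [[0.4257073  0.05903581 0.054     ]] [[-0.03721096 -0.00866891  0.33115221]]
```

```bash
python3 -m jog '[[[0,5,-0.1],0,1],[[0,8.5,-0.1],0,1],[[0,8.8,-0.1],0,1],[[0,8.8,-0.1],0,1]]'
python3 - <<'E'
from h import *
f=grab_frame("wrist"); cv2.imwrite("pics/w2.png",f["image"])
f=grab_frame("side"); crop(f,200,190,360,310,5,"pics/s2.png")
print(get_obs()["tcp_pos"],get_obs()["contact_force"])
E
```

```text
clock: 2.78
tcp_pos: [0.426, 0.0495, 0.2435]
orientation: [-1.257, 1.129, -1.13]
contact_force: [-0.1, 0.3, -0.6]
grip_width: 0.0001
[0.42616299 0.04963661 0.24402506] [0.3155235  0.02532578 0.37816886]
```

View pics/w2.png

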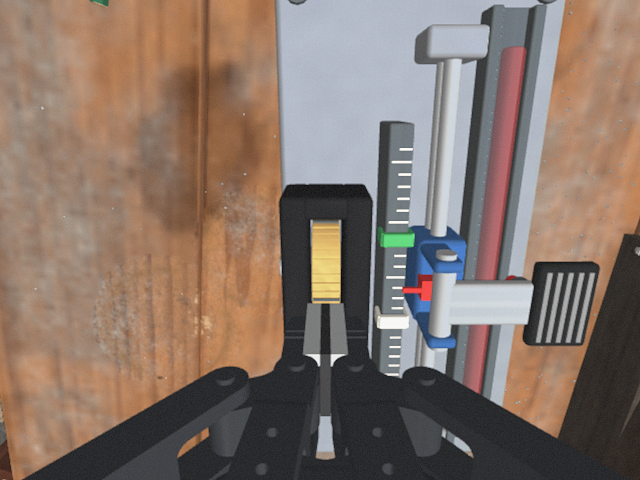

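View pics/s2.png

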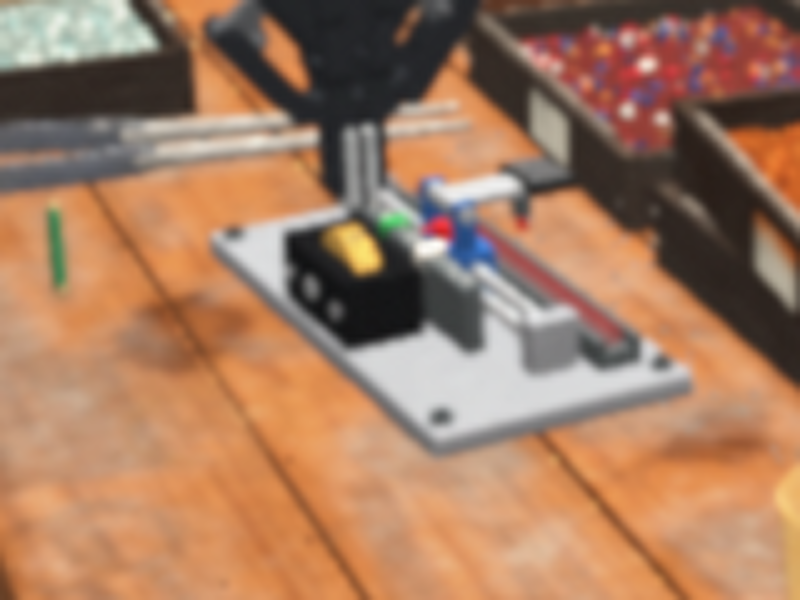

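The fingertips are centred on the wheel (columns 305–346 against 311–341). I'll go down gently until they touch.

```bash
python3 -m jog '[[[0,0.8,0],0,1],[[0,1.2,0],0,1],[[0,1.4,0],0,1],[[0,1.5,0],0,1],[[0,1.6,0],0,1],[[0,1.6,0],0,1]]'
```

```text
clock: 3.62
tcp_pos: [0.4254, 0.0497, 0.2271]
orientation: [-1.259, 1.129, -1.13]
contact_force: [-2.3, -1.3, 9.1]
grip_width: 0.0001
```

```bash
python3 -m jog '[[[-0.2,0,0],0,1],[[-0.4,0,0],0,1],[[-0.6,0,0],0,1],[[-0.6,0,0],0,1]]'
python3 - <<'E'
from h import *
f=grab_frame("wrist"); crop(f,240,160,440,310,4,"pics/w3.png")
E
```

```text
clock: 4.12
tcp_pos: [0.4247, 0.0554, 0.2272]
orientation: [-1.259, 1.129, -1.13]
contact_force: [-3.3, -1.1, 9.9]
grip_width: 0.0001
```

View pics/w3.png

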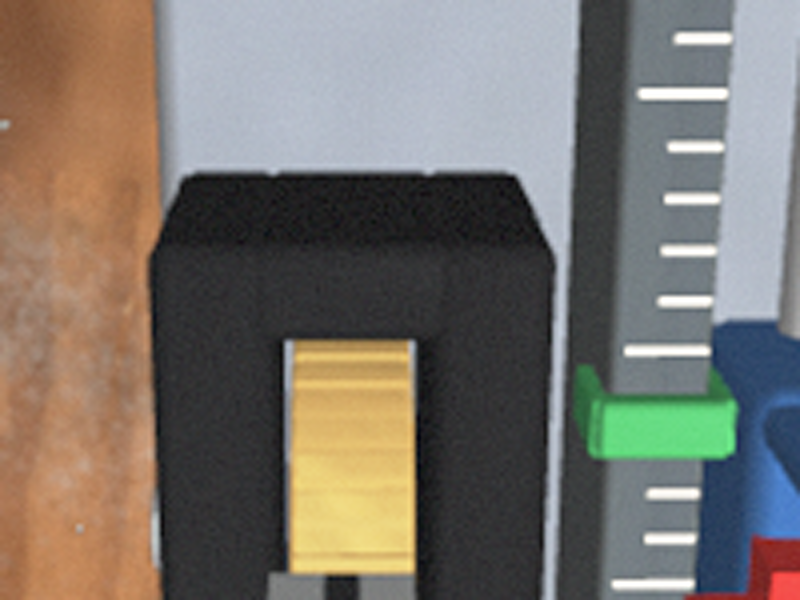

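```bash
python3 -m jog '[[[-0.2,0,0],0,1],[[-0.4,0,0],0,1],[[-0.6,0,0],0,1],[[-0.8,0,0],0,1],[[-1,0,0],0,1],[[-1,0,0],0,1]]'
python3 - <<'E'
from h import *
f=grab_frame("wrist"); crop(f,240,180,440,330,4,"pics/w4.png"); np.savez("w4.npz",**f)
E
```

```text
clock: 4.92
tcp_pos: [0.4237, 0.0654, 0.2272]
orientation: [-1.259, 1.129, -1.13]
contact_force: [-3.5, -1.2, 10.6]
grip_width: -0.0
```

View pics/w4.png

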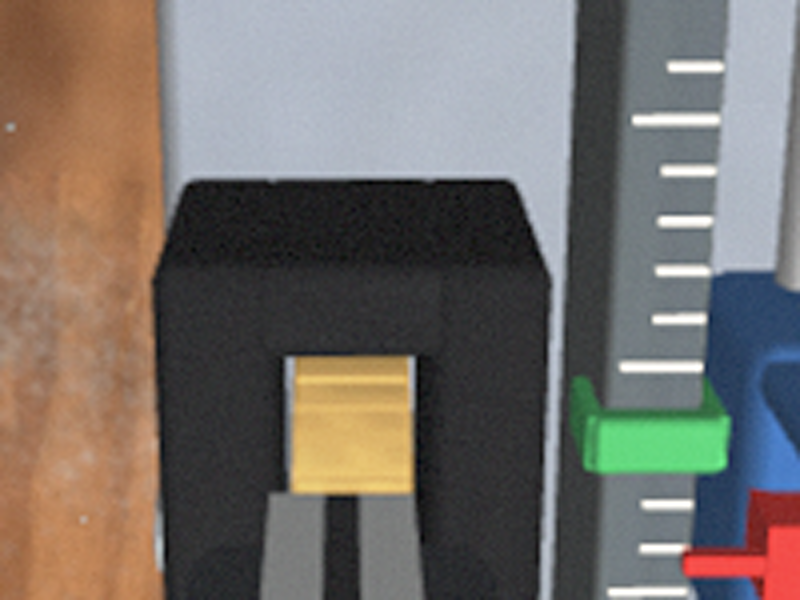

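```bash
cat >> h.py <<'E'
P=np.array([.46285,.0622,.1118])
def gy(f,u,v,s,u0,v0,z): return (1000*ginv(P,back(f,[[u/s+u0-.4,v/s+v0-.4]],z)))[0].round(2)
E
python3 - <<'E'
from h import *
f=dict(np.load("w4.npz")); print(gy(f,685,565,4,240,180,.048)); print([gy(f,650,v,4,240,180,z) for z in(.047,.05) for v in(418,472)])
E
```

```text
[-5.43  5.89 48.  ]
[array([-9.59, 21.43, 47.  ]), array([-9.27, 15.64, 47.  ]), array([-10.19,  22.75,  50.  ]), array([-9.88, 17.08, 50.  ])]
```

```bash
python3 -m jog '[[[0,-0.6,0],0,1],[[0,-1,0],0,1],[[0.6,-1,0],0,1],[[1.6,-1,0],0,1],[[1.6,-0.7,0],0,1],[[1.6,-0.3,0],0,1],[[1.6,0,0],0,1],[[1.6,0,0],0,1]]'
```

```text
clock: 5.98
tcp_pos: [0.4254, 0.0498, 0.227]
orientation: [-1.259, 1.129, -1.129]
contact_force: [-4.5, -1.0, 12.5]
grip_width: 0.0
```

```bash
python3 -m jog '[[[-0.2,-0.02,0],0,1],[[-0.4,-0.02,0],0,1],[[-0.6,-0.02,0],0,1],[[-0.8,-0.02,0],0,1],[[-1,-0.02,0],0,1],[[-1.2,-0.02,0],0,1],[[-1.4,-0.02,0],0,1],[[-1.6,-0.02,0],0,1],[[-1.6,-0.02,0],0,1]]'
python3 - <<'E'
from h import *
f=grab_frame("wrist"); crop(f,340,200,440,300,6,"pics/w5.png"); np.savez("w5.npz",**f)
E
```

```text
clock: 7.1
tcp_pos: [0.4236, 0.0657, 0.2272]
orientation: [-1.259, 1.129, -1.129]
contact_force: [-3.4, -1.4, 11.2]
grip_width: 0.0
```

View pics/w5.png

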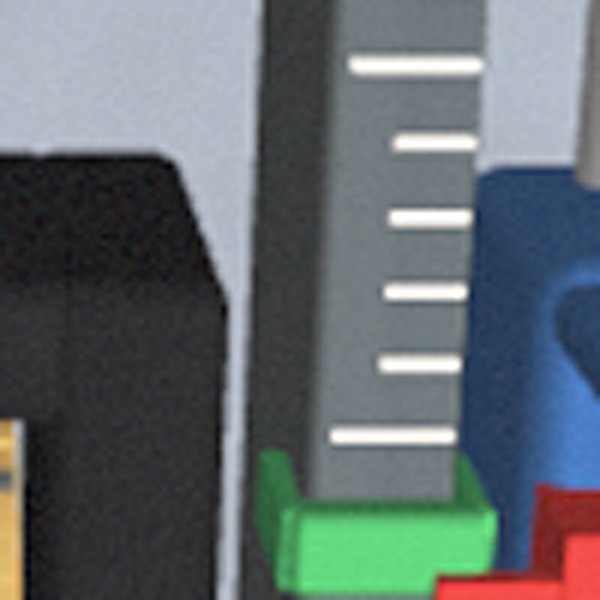

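```bash
python3 -m jog '[[[0,-1,0],0,1],[[2,-3,0],0,1],[[5,-3,0],0,1],[[6.6,-3,0],0,1],[[6.6,-3,0],0,1],[[6.6,-3,0],0,1]]'
python3 - <<'E'
from h import *
f=grab_frame("wrist"); np.savez("w6.npz",**f); cv2.imwrite("pics/w6.png",f["image"])
print(1000*ginv(P,f["origin"]),1000*ginv(P,get_obs()["tcp_pos"]), R.from_rotvec(f["rotation"]).as_matrix()[:,2])
q=proj(f,gp(P,[[-.008,.018,.048]]))[0]; print(q); u,v=q.astype(int); print(u-50,v-40); crop(f,u-50,v-40,u+50,v+40,8,"pics/w6c.png")
E
```

```text
clock: 7.9
tcp_pos: [0.4307, 0.0006, 0.2569]
orientation: [-1.258, 1.129, -1.128]
contact_force: [-0.8, -1.6, 0.0]
grip_width: 0.0001
[[-39.75030561  21.94619909 225.6893753 ]] [[-38.78068718 -57.42796062 256.92431651]] [-0.03409828  0.30691175  0.95112695]
[402.08659121 118.1853691 ]
352 78
```

View pics/w6c.png

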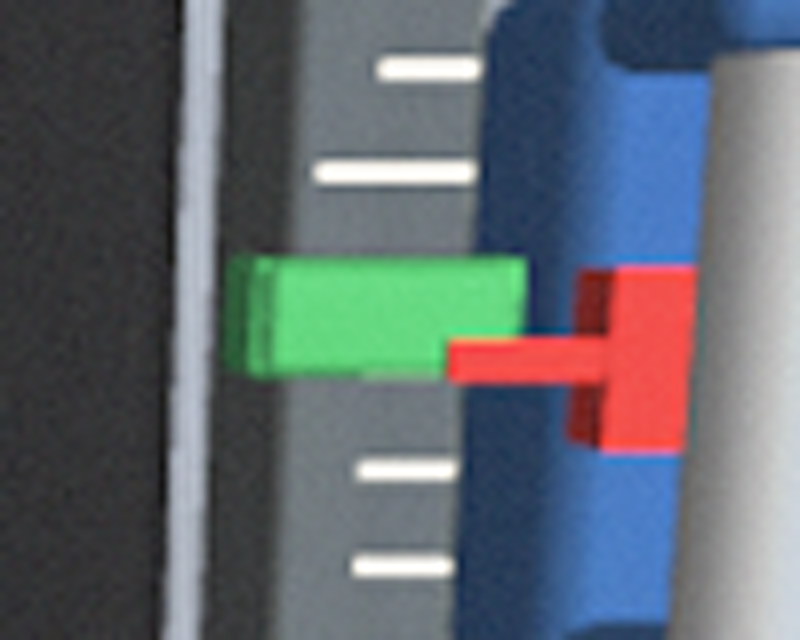

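```bash
python3 -m jog '[[[-3,0,0],0,1],[[-5.5,0,0],0,1],[[-5.5,1.5,0],0,1],[[-5.5,2.5,0],0,1],[[-5.5,2.85,0],0,1],[[-5.5,3,0],0,1],[[-5.5,3,0],0,1]]'
```

```text
clock: 8.82
tcp_pos: [0.4244, 0.0539, 0.2272]
orientation: [-1.26, 1.131, -1.13]
contact_force: [-5.3, -0.5, 13.3]
grip_width: -0.0001
```

```bash
python3 -m jog '[[[-0.1,-0.03,0],0,1],[[-0.2,-0.03,0],0,1],[[-0.3,-0.03,0],0,1],[[-0.36,-0.03,0],0,1],[[-0.36,-0.03,0],0,1]]'; python3 -m jog '[[[0,-1,0],0,1],[[2,-3,0],0,1],[[5,-3,0],0,1],[[6,-3,0],0,1],[[6,-3,0],0,1],[[6,-3,0],0,1]]'
python3 - <<'E'
from h import *
f=grab_frame("wrist"); np.savez("w7.npz",**f); cv2.imwrite("pics/w7.png",f["image"])
q=proj(f,gp(P,[[-.008,.018,.048]]))[0]; print(q); u,v=q.astype(int); print(u-50,v-40); crop(f,u-50,v-40,u+50,v+40,8,"pics/w7c.png")
print(get_obs()["tcp_pos"])
E
```

```text
clock: 9.45
tcp_pos: [0.424, 0.057, 0.2273]
orientation: [-1.26, 1.131, -1.131]
contact_force: [-2.9, -2.0, 8.9]
grip_width: 0.0002
clock: 10.2
tcp_pos: [0.4309, -0.0007, 0.2571]
orientation: [-1.258, 1.129, -1.128]
contact_force: [0.6, -0.8, -0.5]
grip_width: 0.0
[402.51246969 114.93903663]
352 74
[ 0.43083492 -0.00058305  0.25707282]
```

View pics/w7c.png

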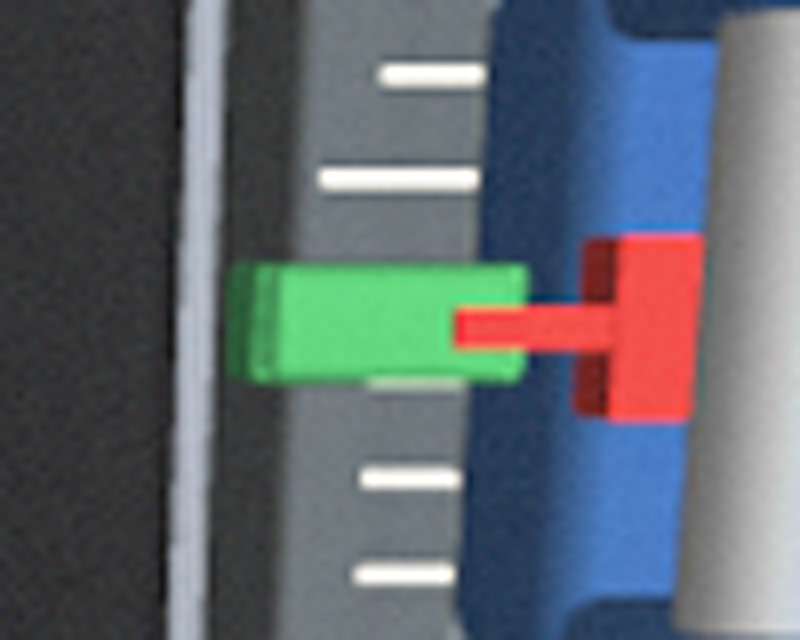

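View pics/w7.png

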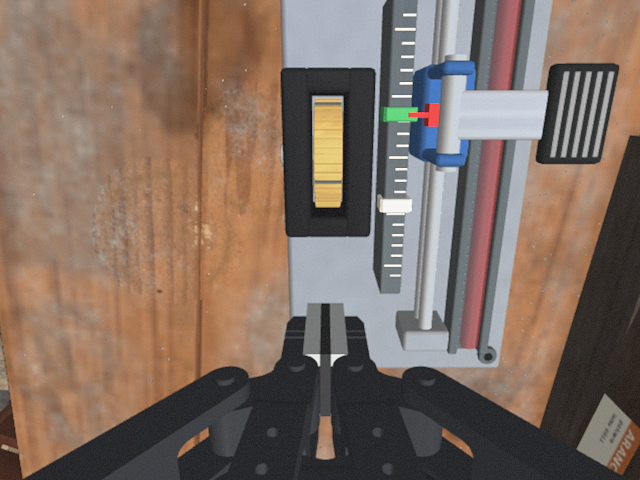

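Pointer centre is at row 328 and clip centre at row 323, at about 20 px/mm, so the offset is roughly 0.25 mm. Next I'll locate the pad.

Run:
```python
from h import *
f=dict(np.load("w7.npz")); crop(f,500,40,640,180,4,"pics/w7p.png")
uv=[[550,64],[619,67],[606,163],[537,161]]
c=back(f,uv,.066); print((1000*ginv(P,c)).round(1))
print(gy(f,408,115,1,0,0,.048))
o=get_obs(); M=R.from_rotvec(o["orientation"]).as_matrix(); t=c.mean(0)+[0,0,.1734]
print(c.mean(0), M.T@(t-o["tcp_pos"])*100)
```

```text
[[40.3 35.4 66. ]
 [65.  34.4 66. ]
 [67.4  0.5 66. ]
 [40.9  1.4 66. ]]
[-5.92 18.13 48.  ]
[0.51390785 0.08597698 0.066     ] [-7.69590582  1.77057845  9.20319904]
```

View pics/w7p.png

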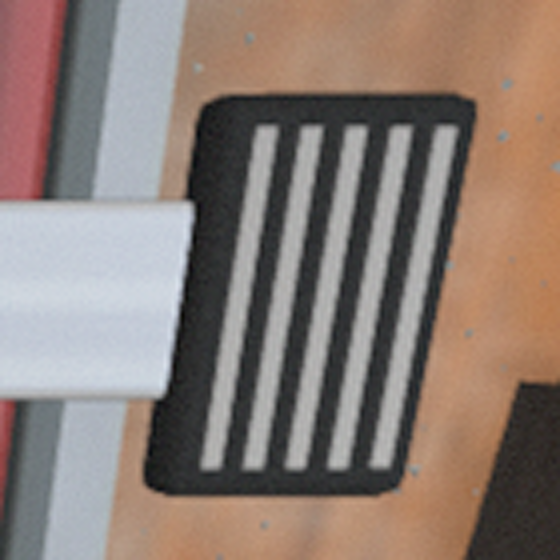

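```bash
python3 -m jog '[[[-1.5,-1,2],0,1],[[-3.5,-1,4.5],0,1],[[-5.5,-1,7],0,1],[[-7.2,-1,9],0,1],[[-7.7,-1,9.4],0,1],[[-7.7,0,9.4],0,1],[[-7.7,0.8,9.4],0,1],[[-7.7,0.8,9.4],0,1],[[-7.7,0.8,9.4],0,1]]'
python3 - <<'E'
from h import *
f=grab_frame("wrist"); cv2.imwrite("pics/w8.png",f["image"])
f=grab_frame("side"); crop(f,220,180,380,300,5,"pics/s8.png")
o=get_obs(); print(1000*ginv(P,o["tcp_pos"]),o["contact_force"])
E
```

```text
clock: 11.38
tcp_pos: [0.5159, 0.0847, 0.2491]
orientation: [-1.258, 1.13, -1.13]
contact_force: [0.2, 0.4, -0.1]
grip_width: -0.0001
[[ 55.44527615  16.61896939 249.37334738]] [0.19244114 0.20376589 0.39272158]
```

View pics/w8.png

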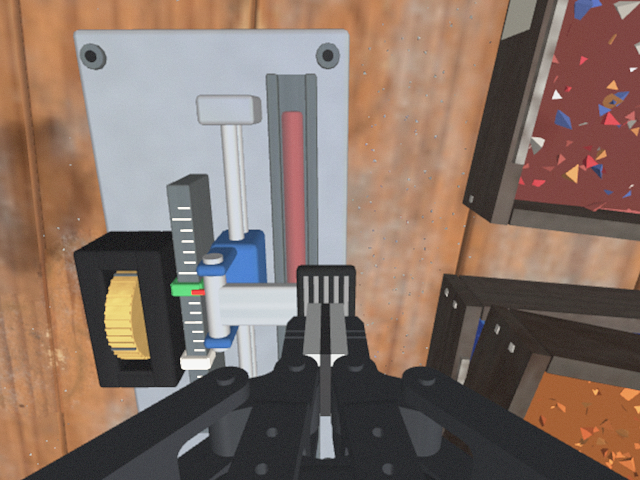

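View pics/s8.png

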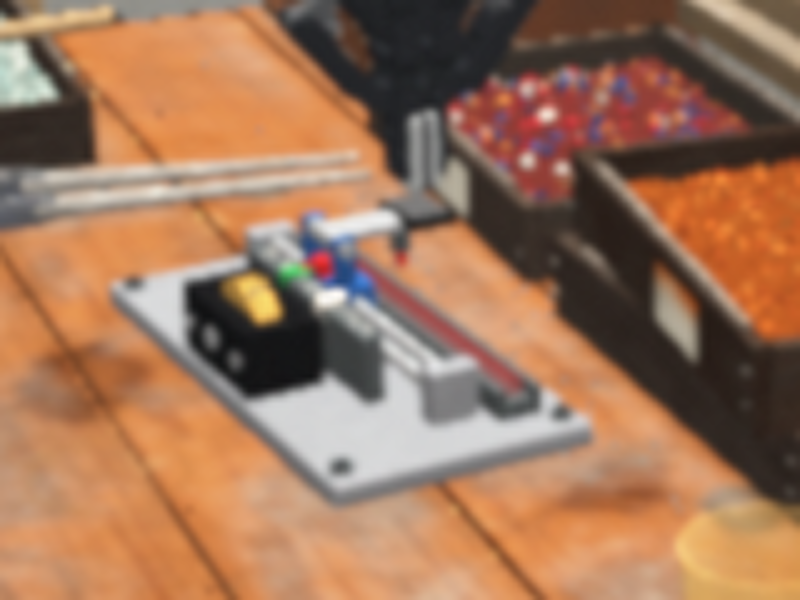

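The fingers are over the pad (columns 305–345 within 297–355). I'll press straight down.

```bash
python3 -m jog '[[[-0.15,0.5,0],0,1],[[-0.15,0.8,0],0,1],[[-0.15,1.0,0],0,1],[[-0.15,1.2,0],0,1],[[-0.15,1.4,0],0,1],[[-0.15,1.6,0],0,1],[[-0.15,1.8,0],0,1],[[-0.15,1.95,0],0,1],[[-0.15,2.05,0],0,1],[[-0.15,2.05,0],0,1]]'
```

```text
clock: 12.72
tcp_pos: [0.5161, 0.0868, 0.2292]
orientation: [-1.258, 1.129, -1.13]
contact_force: [-2.7, -0.9, 9.8]
grip_width: 0.0002
```

```bash
python3 -m jog '[[[0,0.1,0],0,1],[[0,0.1,0],0,1]]'; python3 -m jog '[[[0,0.1,0],0,1],[[0,0.1,0],0,1]]'
```

```text
clock: 12.98
tcp_pos: [0.5161, 0.0868, 0.2287]
orientation: [-1.258, 1.129, -1.13]
contact_force: [-3.4, -1.1, 15.5]
grip_width: 0.0001
clock: 13.22
tcp_pos: [0.5162, 0.0869, 0.2284]
orientation: [-1.258, 1.128, -1.13]
contact_force: [-5.9, -1.8, 21.9]
grip_width: -0.0003
```

```bash
python3 -m jog '[[[0,0,0],0,1],[[0,0,0],0,1],[[0,0,0],0,1],[[0,0,0],0,1],[[0,0,0],0,1],[[0,0,0],0,1],[[0,0,0],0,1]]'
python3 - <<'E'
from h import *
f=grab_frame("side"); crop(f,250,200,350,275,8,"pics/s9.png")
f=grab_frame("wrist"); crop(f,160,200,360,350,4,"pics/w9.png")
E
```

```text
clock: 14.1
tcp_pos: [0.5161, 0.0869, 0.2284]
orientation: [-1.258, 1.128, -1.131]
contact_force: [-6.0, -2.2, 22.9]
grip_width: 0.0
```

View pics/s9.png

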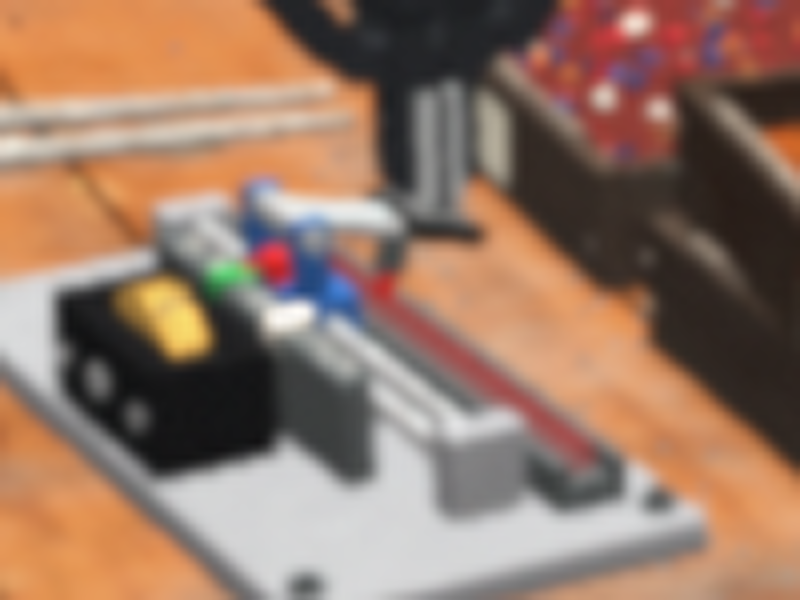

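View pics/w9.png

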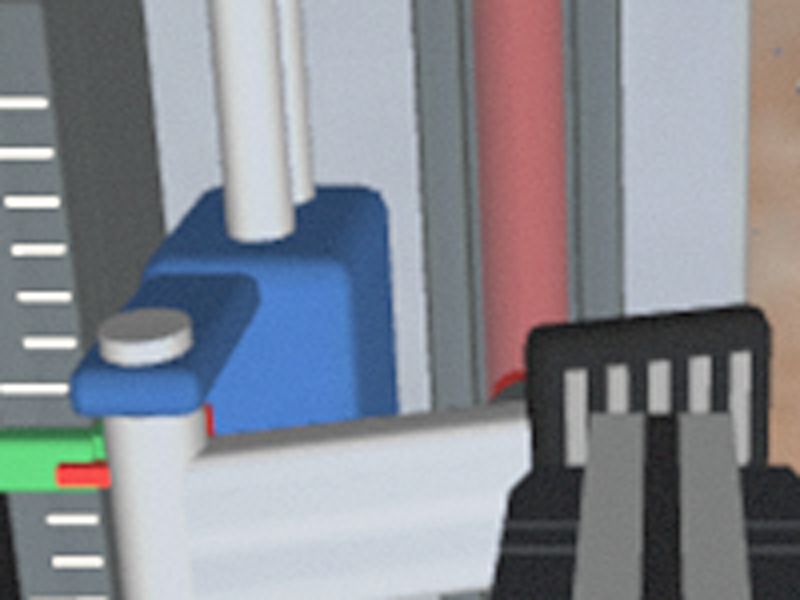

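The pedal is tilted fully down with its nose on the rod, and the force is 22 N against the stop. I'll release straight up and back off to check.

```bash
python3 -m jog '[[[0,-0.4,0],0,1],[[0,-0.8,0],0,1],[[0,-1.2,0],0,1],[[0,-1.6,0],0,1],[[0,-2.2,0],0,1],[[0,-4,0],0,1],[[2,-6,-4],0,1],[[5,-6,-7],0,1],[[7,-6,-9],0,1],[[7,-6,-9],0,1]]'; python3 -m jog '[[[0,0,0],0,1],[[0,0,0],0,1],[[0,0,0],0,1]]'
python3 - <<'E'
from h import *
f=grab_frame("wrist"); np.savez("w10.npz",**f); cv2.imwrite("pics/w10.png",f["image"])
q=proj(f,gp(P,[[-.008,.018,.048]]))[0]; u,v=q.astype(int); print(u-50,v-40); crop(f,u-50,v-40,u+50,v+40,8,"pics/w10c.png")
print(1000*ginv(P,f["origin"]))
f=grab_frame("side"); crop(f,240,180,400,300,5,"pics/s10.png")
E
```

```text
clock: 15.45
tcp_pos: [0.4328, 0.0057, 0.2874]
orientation: [-1.258, 1.131, -1.132]
contact_force: [0.9, -0.1, 0.6]
grip_width: 0.0001
clock: 15.82
tcp_pos: [0.4344, 0.008, 0.2867]
orientation: [-1.258, 1.128, -1.128]
contact_force: [-0.8, 0.2, -0.4]
grip_width: -0.0001
331 91
[[-35.33671548  28.84767848 255.42451826]]
```

View pics/w10.png

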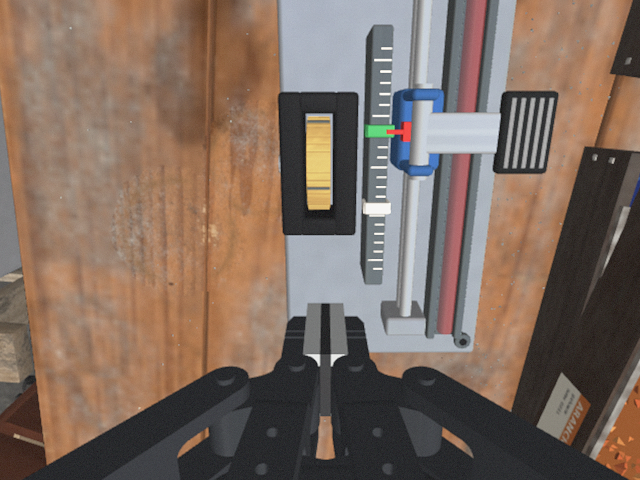

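View pics/w10c.png

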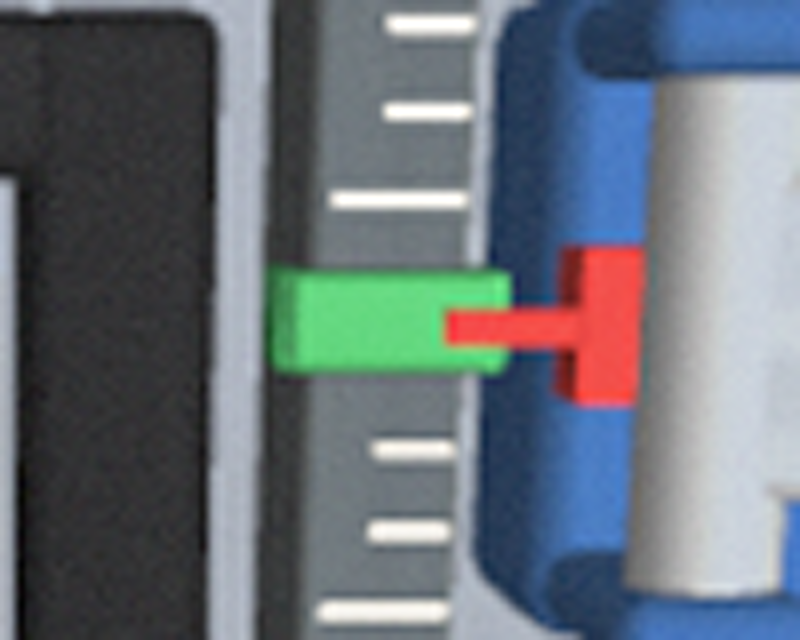

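View pics/s10.png

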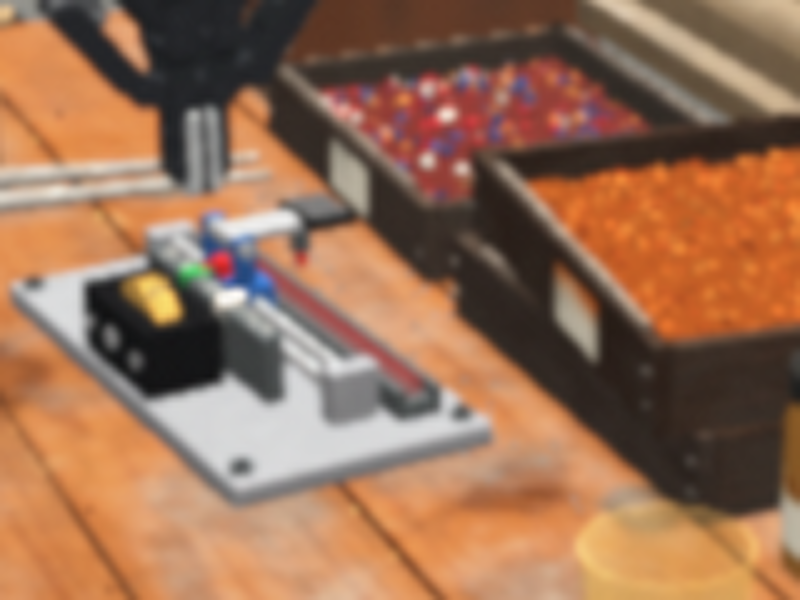

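Pedal back up, rod in its groove, and the pointer (row 328) is about 0.4 mm from the clip centre (row 321). I'll hand it in.

```bash
python3 -c "
from bench import *
print(hand_in())"
```

```text
the job is handed in; nothing more can be done
None
```

The job is done and handed in at about 16 s on the robot's clock; `hand_in()` reports no verdict.

- **Pointer:** I rolled the thumbwheel with the closed fingertips in three strokes at about 9–13 N. That is slightly above the suggested 12 N at two touchdowns. I never pushed the carriage itself. The pointer was about 0.25 mm from the green clip's centre before the press and about 0.4 mm in the last picture. The difference is within what I can read off the images.
- **Pedal and rod:** I pressed the pedal straight down until the force rose to 22 N against its stop, and held it for about 1 s. The pictures showed it tilted down with its nose at the rod. I then released it vertically. The last pictures show the pedal back up, the rod in its groove and the tool clear of everything. I could not see the mark on the glass itself.
- **Other things on the bench:** I took no final picture of the two tumblers, the jar and the cork together. The arm only passed high above the bench on that side, and it registered no unexpected contact force.

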